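# Snap the food box lid shut all round

## Robot

A 6-joint arm with a two-finger parallel gripper is mounted at the origin on a cart in front of the work surface, level with it; the furniture and walls round the work are solid. World frame = base frame: x ahead of the robot, y to its left, z up, the work surface at z = 0. Lengths are in m, angles in rad, forces in N, time in s.
With the tool pointing down it reaches from about 0.4 to 0.825 m from the base axis. Payload 7 kg.
Tool frame: the origin (TCP) lies midway between the tips of the shut fingers; the grasp point (between the pads) lies arm.hold_point_z behind it (arm.hold_point_z is the distance from the TCP to the grasp point, in m); z points along the fingers, y is the line along which they close (so a half turn about z gives the same grasp; the last joint's range is limited). The gripper opens to 88 mm and grips with 3 to 60 N. Pads are 19 mm wide; open, the fingers measure 130 mm over their backs; the gripper's body (78 mm by 193 mm) begins 47 mm behind the grasp point.
Start: joints at [1.51, 0.359, 0.012, 0, -1.224, -0.288], TCP at [0.231, 0.634, 0.227] pointing down, gripper open.
Joint ranges: [-3.07, 3.07], [-1.43, 2.12], [-1.02, 1.25], [-3.03, 1.67], [-3.05, -0], [-3.03, 3.03]. Speed limits (rad/s): [2.39, 2.39, 3.01, 3.14, 3.14, 3.14].

## Interface

Orientations are given as [roll, pitch, yaw] about the fixed x, y, z axes, in that order (R = Rz(yaw) Ry(pitch) Rx(roll)).
In Python, from station import arm gives the robot as it stands.
- The arm moves only by the shell command python3 -m crank 'ROWS' [OPENING] [FORCE]. ROWS is JSON, a list that holds one entry, the list of rows, each a list of 4 numbers: the shift along the tool's x, y, z in units of 25 mm (1.0 is 25 mm), then the turn about the tool's z in units of 5 degrees (1.0 is 5 degrees). A call has 1 to 12 rows; each row is the pose to reach, as a shift and turn from the pose commanded when the call began, along the tool's axes at that moment; what a row does not reach only later rows make up. A row lasts 1/8 s, in which the tool goes at most 62.5 mm and 10.7 degrees, less where a joint would pass 70% of its speed; a pose out of reach is approached as far as the arm can. A call with a gripper value outside its range is refused whole. OPENING is the closure, from 0 (fully open) to 1 (shut), set as the call begins (- or left out, the last holds). The fingers move at their own pace and stop on an object; FORCE is the grip in N (left out, the last holds). Time passes only in rows, so rows that repeat a pose let the fingers close. It gives the time, the measured TCP pose, the force, the opening and the grip force at its end, in the units of the state.
- arm.get_state(): the state, without advancing time (a new reading comes with each control period).
- arm.grab_frame(name): name is "scene" or "side" or "wrist"; returns (picture, depth): 480x640x3 uint8, red, green, blue; 480x640 float32, m along the optical axis (not along the pixel's ray), 0 where there is no reading.
- arm.get_calibration(name): a dict with "mtx" (3x3 intrinsics, pixels), "R" (3x3) and "t" (3): a world point X has camera coordinates R X + t; the wrist camera has in their place "mount" (4x4, takes a point from camera to tool coordinates, whose origin is the TCP and whose axes are the flange's). Camera axes: x right, y down, z forward; pixel columns grow to the right and rows downward; lengths in m; the calibration is good to about 2 mm. A picture is of the moment at which its call begins: read the wrist's pose just before it. get_calibration takes no time and is no camera call.
- arm.job_done(): hands the job in; it is judged then, once.
Trained networks look in the newest picture that a camera, given by its name, has taken for a name from the list of things; names that differ only in an ending like _2 or _b are one class to them, and where a whole thing is asked for, a point or a joint stands for the part that bears it (a point fixed in the world has none). Each returns a list of dicts, best first, with "score" (0 to 1); they miss things now and then, are a little off and sometimes report something else, mostly with a low value. They report only what shows in the picture. A call takes as long as a camera call.
- arm.recognise(thing, camera): "extent" ([left, top, width, height] in pixels, round what is visible of it).
- arm.trace(thing, camera): "mask" (480x640 bool, what is visible of it) and "extent" ([left, top, width, height] in pixels, round what is visible of it).
The state is a dict: "t": time; "q": joint angles; "qd": joint speeds; "joint_efforts": joint torques, N m; "eef_pos": TCP position; "ee_rot": TCP orientation; "force": force on the tool from outside, world axes, zero at the start; "moment": the same for the moment, N m; "width": finger opening in m; "gripper_force": force on a finger pad.
Only numpy, scipy, OpenCV 4.12 (cv2) and the standard library are available. Lean on these libraries where they do the work, as an engineer would, in place of code of your own. Each camera call takes 0.05 s, during which the arm holds its last target. There are 200 camera calls.

## Task

The lid has only been laid on the clear food box. Press it shut with a fingertip: push straight down on the ribbed patch of each of the four rim sections until every one has clicked down level with the lid all round. Do not crush the lid, do not lift or shift the box, and leave everything else standing where it is.

Things in the scene. Friction and masses are not known exactly. Their poses are not given: they have to be found in the camera images.
- food_box: Loose clear food box holding two red onions, about 1 kg, with a grey lid 140 (box x) x 190 mm (box y) laid on it; flat lid top 75 mm up. Origin: centre of the underside, z up. The lid has four snap sections, one in the middle of each side, 31 mm deep from groove to outer edge, 118 mm long on the long sides, 72 mm on the short ones; the lid's corners between them are stiff and already down.
- box_lid (a joint): How far the whole lid has been lifted off the tub, m (0 = lying on it, as at the start). Lid and box are thin plastic: more than 50 N of push would crush them.
- snap_front (a joint): Snap section on the long side that faces box -x (towards the robot at yaw 0): angle in rad about its groove. About 0.27 = not snapped, its outer edge stands 8 mm proud of the lid; 0 = clicked shut, level with the lid. Resists up to a push of about 7 to 8 N at the ribs, then snaps over the rim and stays at 0; let go earlier, it springs back up.
- press_front (a point): Top of the ribbed thumb patch (40 mm long, 10 mm deep) in the middle of section snap_front, 23 mm out from the groove and 8 mm in from the outer edge: the place to press straight down. Moves with the section: about 82 mm above the worktop when it stands proud, 76 mm when shut, then at x -0.062 in the box frame.
- snap_back (a joint): Snap section on the long side that faces box +x: angle in rad about its groove. About 0.27 = not snapped, its outer edge stands 8 mm proud of the lid; 0 = clicked shut, level with the lid. Resists up to a push of about 7 to 8 N at the ribs, then snaps over the rim and stays at 0; let go earlier, it springs back up.
- press_back (a point): Top of the ribbed thumb patch (40 mm long, 10 mm deep) in the middle of section snap_back, 23 mm out from the groove and 8 mm in from the outer edge: the place to press straight down. Moves with the section: about 82 mm above the worktop when it stands proud, 76 mm when shut, then at x +0.062 in the box frame.
- snap_left (a joint): Snap section on the short side that faces box +y: angle in rad about its groove. About 0.27 = not snapped, its outer edge stands 8 mm proud of the lid; 0 = clicked shut, level with the lid. Resists up to a push of about 7 to 8 N at the ribs, then snaps over the rim and stays at 0; let go earlier, it springs back up.
- press_left (a point): Top of the ribbed thumb patch (40 mm long, 10 mm deep) in the middle of section snap_left, 23 mm out from the groove and 8 mm in from the outer edge: the place to press straight down. Moves with the section: about 82 mm above the worktop when it stands proud, 76 mm when shut, then at y +0.087 in the box frame.
- snap_right (a joint): Snap section on the short side that faces box -y: angle in rad about its groove. About 0.27 = not snapped, its outer edge stands 8 mm proud of the lid; 0 = clicked shut, level with the lid. Resists up to a push of about 7 to 8 N at the ribs, then snaps over the rim and stays at 0; let go earlier, it springs back up.
- press_right (a point): Top of the ribbed thumb patch (40 mm long, 10 mm deep) in the middle of section snap_right, 23 mm out from the groove and 8 mm in from the outer edge: the place to press straight down. Moves with the section: about 82 mm above the worktop when it stands proud, 76 mm when shut, then at y -0.087 in the box frame.
- salt_shaker: Glass salt shaker with a grey cap, 37 mm wide, 69 mm high, loose, beside the box. Bystander: stays where it stands. Origin: centre of its underside.
- honey_jar: Honey jar with a red cap, 55 x 59 mm, 85 mm high, loose, beside the box. Bystander: stays where it stands. Origin: centre of its underside.
- spice_jar: Tall spice jar with a yellow-brown cap, 42 mm wide, 96 mm high, loose, behind the box. Bystander: stays where it stands. Origin: centre of its underside.
- jam_jar: Jam jar with a red cap, 61 mm wide, 75 mm high, loose, at the left front. Bystander: stays where it stands. Origin: centre of its underside.

How it is judged:
By the outcome, as a careful person would: the job done as asked, in the order asked, and still so for the second after the job is handed in, with the robot touching nothing.
It also fails if it takes over 64 s, if anything falls off the work surface, if the arm or the gripper's body presses on something with over 40 N, if the wrist force passes 120 N, or if a joint passes its speed limit or range.

## Working session

There is one attempt and no reset: what is moved stays moved. The work goes in short steps, Python scripts to look and compute and a shell command to move; the robot and the scene stay as the last step left them, time stands still between calls to the robot, and variables do not carry over. Pictures are saved under pics/ and viewed, at most 10 in all, crops included, and the job is handed in when it is done.

```bash
mkdir -p pics; cat > h.py <<'E'
import numpy as np, cv2
from station import arm
from scipy.spatial.transform import Rotation as Ro
def toolT():
    s=arm.get_state(); T=np.eye(4); T[:3,:3]=Ro.from_euler('xyz',s['ee_rot']).as_matrix(); T[:3,3]=s['eef_pos']; return T
def cloud(name,dep,T=None):
    c=arm.get_calibration(name); K=np.array(c['mtx'])
    v,u=np.mgrid[:480,:640]; P=np.stack([(u-K[0,2])/K[0,0]*dep,(v-K[1,2])/K[1,1]*dep,dep],-1)
    if name=='wrist':
        M=T@np.array(c['mount']); return P@M[:3,:3].T+M[:3,3]
    return (P-np.array(c['t']))@np.array(c['R'])
E
python3 - <<'E'
from h import *
s=arm.get_state(); print(s['t'],s['eef_pos'],s['ee_rot'],s['force'],s['width'],arm.hold_point_z)
for n in ['scene','side']:
    im,d=arm.grab_frame(n); cv2.imwrite(f'pics/{n}0.png',im[:,:,::-1])
    P=cloud(n,d)
    for th in ['food_box','salt_shaker','honey_jar','spice_jar','jam_jar']:
        r=arm.trace(th,n)
        if not r: print(n,th,None);continue
        m=r[0]['mask']&(d>0); Q=P[m]
        print(n,th,round(r[0]['score'],2),r[0]['extent'],'med',np.median(Q,0).round(3),'lo',np.percentile(Q,3,axis=0).round(3),'hi',np.percentile(Q,97,axis=0).round(3))
        if th=='food_box':
            L=Q[(Q[:,2]>.068)&(Q[:,2]<.09)]; print(len(L),cv2.minAreaRect((L[:,:2]*1000).astype(np.float32)))
E
```

```text
0.0 [0.23054279 0.63389029 0.22561401] [ 3.13993560e+00 -1.59094466e-04 -3.48904512e-01] [0.70340514 0.38315471 0.16840599] 0.08797211006288866 0.0188
scene food_box 0.65 [230.6, 223.8, 119.5, 87.9] med [0.491 0.051 0.075] lo [ 0.441 -0.022  0.005] hi [0.592 0.154 0.083]
4528 ((518.9755249023438, 72.62942504882812), (146.0166015625, 195.87757873535156), 17.68596649169922)
scene salt_shaker 0.9 [363.6, 275.8, 23.7, 44.8] med [ 0.539 -0.105  0.042] lo [ 0.533 -0.114  0.007] hi [ 0.558 -0.088  0.069]
scene honey_jar 0.91 [188.3, 228.8, 34.4, 48.8] med [0.417 0.208 0.054] lo [0.4   0.198 0.005] hi [0.449 0.241 0.086]
scene spice_jar 0.62 [401.6, 223.2, 26.3, 56.9] med [ 0.698 -0.076  0.058] lo [ 0.692 -0.089  0.007] hi [ 0.725 -0.055  0.098]
scene jam_jar 0.56 [146.2, 220.6, 30.8, 43.9] med [0.384 0.302 0.053] lo [0.366 0.292 0.006] hi [0.414 0.34  0.077]
side food_box 0.61 [269.6, 206.8, 76.5, 88.5] med [0.524 0.054 0.074] lo [ 0.448 -0.023  0.007] hi [0.596 0.161 0.082]
4288 ((520.71875, 71.762939453125), (149.0679168701172, 199.10182189941406), 16.591367721557617)
side salt_shaker 0.93 [303.9, 304.6, 20.4, 27.4] med [ 0.551 -0.109  0.054] lo [ 0.533 -0.116  0.002] hi [ 0.568 -0.086  0.069]
side honey_jar 0.72 [255.5, 183.5, 24.6, 32.3] med [0.428 0.206 0.067] lo [0.406 0.196 0.01 ] hi [0.45  0.241 0.087]
side spice_jar 0.69 [380.3, 286.4, 21.6, 39.8] med [ 0.712 -0.082  0.069] lo [ 0.693 -0.091  0.002] hi [ 0.736 -0.049  0.098]
side jam_jar 0.56 [247.5, 154.4, 20.5, 35.2] med [0.392 0.304 0.066] lo [ 0.363  0.29  -0.001] hi [0.419 0.37  0.077]
```

```bash
cat >> h.py <<'E'
def plan(x,y,z,yawdeg):
    T=toolT(); d=T[:3,:3].T@(np.array([x,y,z])-T[:3,3]); yaw=np.degrees(np.arctan2(T[1,0],T[0,0]))
    print('units',(d/.025).round(2),'turn',round(-((yawdeg-yaw+180)%360-180)/5,2))
E
python3 -c "
from h import *
plan(.45,.07,.30,17)
a=cv2.imread('pics/scene0.png')[180:360,120:480]; b=cv2.imread('pics/side0.png')[140:350,220:430]
cv2.imwrite('pics/c0.png',np.hstack([cv2.resize(a,(480,240)),cv2.resize(b,(240,240))]))"
```

```text
units [15.96 18.22 -2.94] turn -7.4
```

View pics/c0.png

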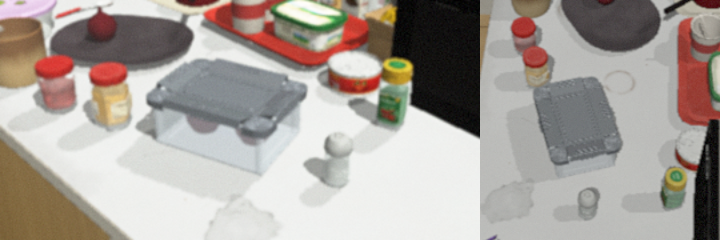

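The crops show the grey-lidded box (scene about 290,265), jam and honey jars to its left, the salt shaker in front-right, and the spice jar behind. The box is turned as measured. I'll move above it.

```bash
python3 -m crank '[[[4,4.5,-2.9,-2],[8,9,-2.9,-4],[12,13.6,-2.9,-6],[16,18.2,-2.9,-7.4],[16,18.2,-2.9,-7.4],[16,18.2,-2.9,-7.4],[16,18.2,-2.9,-7.4],[16,18.2,-2.9,-7.4],[16,18.2,-2.9,-7.4],[16,18.2,-2.9,-7.4],[16,18.2,-2.9,-7.4],[16,18.2,-2.9,-7.4]]]' 1 20
python3 - <<'E'
from h import *
s=arm.get_state(); T=toolT(); print(s['t'],s['eef_pos'],s['ee_rot'],s['q'],s['width'],s['force'])
im,d=arm.grab_frame('wrist'); cv2.imwrite('pics/w1.png',im[:,:,::-1]); P=cloud('wrist',d,T)
r=arm.trace('food_box','wrist'); print([(x['score'],x['extent']) for x in r])
m=r[0]['mask']&(d>0)&(P[:,:,2]>.068)&(P[:,:,2]<.095); L=P[m]
print(len(L),cv2.minAreaRect((L[:,:2]*1000).astype(np.float32)),np.percentile(L[:,2],[5,50,95]))
E
```

```text
t: 2.1
eef_pos: [0.451, 0.0699, 0.2991]
ee_rot: [-3.141, -0.0, 0.296]
force: [-0.2, -0.5, -0.5]
width: 0.0003
gripper_force: 0.0
2.1 [0.45102953 0.06986729 0.2990589 ] [-3.14138062e+00 -9.82079941e-05  2.95753345e-01] [ 5.87231839e-01 -5.49280556e-02 -3.22025393e-01 -1.81304046e-04
 -1.30354400e+00  1.27936571e+00] 0.00032434446550714543 [-0.22987217 -0.45228955 -0.53810437]
[(0.63, [237.9, 60.3, 193.6, 154.3])]
26208 ((522.0535278320312, 76.31221008300781), (148.46453857421875, 200.07522583007812), 16.62917709350586) [0.07413599 0.07621102 0.08276672]
```

View pics/w1.png

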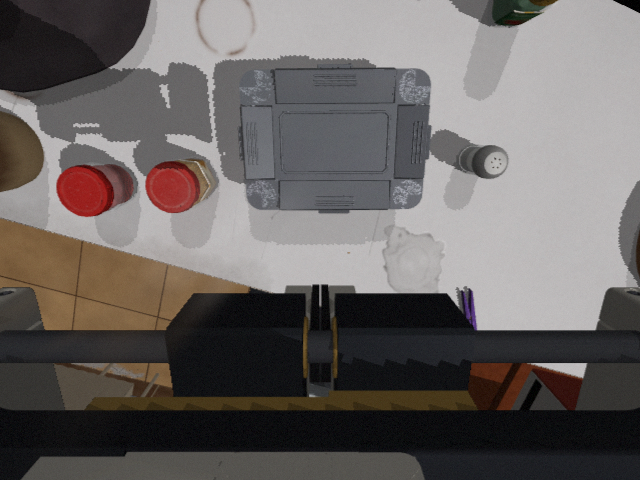

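The wrist view shows the lid with all four ribbed patches: back about (335,80), front (336,195), left (251,143), right (416,143). The rectangle is turned about 17°. Next I'll turn these pixels into positions.

```bash
python3 - <<'E'
from h import *
T=toolT(); im,d=arm.grab_frame('wrist'); P=cloud('wrist',d,T)
for n,(u,v) in dict(back=(335,80),front=(336,195),left=(251,143),right=(416,143)).items():
    q=np.median(P[v-2:v+3,u-2:u+3].reshape(-1,3),0); print(n,q.round(4))
c=np.array([.522,.0755]);a=np.radians(16.7);R=np.array([[np.cos(a),-np.sin(a)],[np.sin(a),np.cos(a)]])
for n,o in dict(front=(-.062,0),back=(.062,0),left=(0,.087),right=(0,-.087)).items(): print(n,(c+R@o).round(4))
f=c+R@[-.062,0]; plan(*f,.10,16.7)
E
```

```text
back [0.5779 0.0944 0.0817]
front [0.471  0.0589 0.0796]
left [0.4965 0.1584 0.0818]
right [ 0.546  -0.0027  0.0814]
front [0.4626 0.0577]
back [0.5814 0.0933]
left [0.497  0.1588]
right [ 0.547  -0.0078]
units [0.29 0.65 7.96] turn 0.08
```

```bash
python3 -m crank '[[[0.3,0.65,2.4,0],[0.3,0.65,4.8,0],[0.3,0.65,6.8,0],[0.3,0.65,8.0,0],[0.3,0.65,8.4,0],[0.3,0.65,8.6,0],[0.3,0.65,8.7,0],[0.3,0.65,8.8,0],[0.3,0.65,8.86,0],[0.3,0.65,8.86,0]]]'
```

```text
t: 3.5
eef_pos: [0.4627, 0.0569, 0.0789]
ee_rot: [-3.141, -0.001, 0.297]
force: [-7.1, 1.7, 8.2]
width: 0.0004
gripper_force: 4.1
```

```bash
python3 -m crank '[[[0,0,0.05,0],[0,0,0.1,0],[0,0,0.14,0],[0,0,0.14,0]]]'
```

```text
t: 4.0
eef_pos: [0.4637, 0.057, 0.075]
ee_rot: [-3.141, -0.002, 0.297]
force: [-3.4, 0.6, 8.5]
width: 0.0005
gripper_force: 4.1
```

```bash
python3 -m crank '[[[0,0,-0.3,0],[0,0,-1.5,0],[0,0,-4,0],[0,0,-6,0],[0,0,-8,0],[0,0,-8.9,0],[0,0,-8.9,0]]]'
cat > look.py <<'E'
from h import *
import sys
T=toolT(); im,d=arm.grab_frame('wrist'); cv2.imwrite(f'pics/{sys.argv[1]}.png',im[:,:,::-1]); P=cloud('wrist',d,T)
r=arm.trace('food_box','wrist')
m=r[0]['mask']&(d>0)&(P[:,:,2]>.068)&(P[:,:,2]<.095); L=P[m]
(cx,cy),_,ang=rc=cv2.minAreaRect((L[:,:2]*1000).astype(np.float32)); print(r[0]['score'],rc)
a=np.radians(ang if ang<45 else ang-90); c=np.array([cx,cy])/1000; R=np.array([[np.cos(a),-np.sin(a)],[np.sin(a),np.cos(a)]])
B=(L[:,:2]-c)@R
for n,o in dict(front=(-.064,0),back=(.064,0),left=(0,.089),right=(0,-.089)).items():
    k=(np.abs(B-o)<[.004,.004]).all(1); print(n,k.sum(),'z',np.median(L[k,2]).round(4),(c+R@o).round(4))
E
python3 look.py w2
```

```text
t: 4.88
eef_pos: [0.464, 0.057, 0.299]
ee_rot: [-3.141, -0.005, 0.297]
force: [-0.2, -0.7, 0.3]
width: 0.0007
gripper_force: 0.0
0.64 ((524.0982055664062, 77.05760192871094), (144.18309020996094, 199.66392517089844), 16.96908950805664)
front 57 z 0.0758 [0.4629 0.0584]
back 64 z 0.0829 [0.5853 0.0957]
left 63 z 0.0826 [0.4981 0.1622]
right 65 z 0.0827 [ 0.5501 -0.0081]
```

```bash
python3 -c "
from h import *
plan(.5825,.0945,.0785,16.9)"
```

```text
units [ 5.02 -0.04  8.72] turn 0.02
```

```bash
python3 -m crank '[[[2.5,0,0,0],[5,0,2,0],[5,0,4.5,0],[5,0,6.7,0],[5,0,7.9,0],[5,0,8.4,0],[5,0,8.6,0],[5,0,8.7,0],[5,0,8.8,0],[5,0,8.86,0],[5,0,8.92,0],[5,0,8.92,0]]]'
```

```text
t: 6.48
eef_pos: [0.5835, 0.0936, 0.0751]
ee_rot: [3.142, -0.002, 0.297]
force: [-1.8, -0.6, 6.0]
width: 0.0004
gripper_force: 3.3
```

```bash
python3 -m crank '[[[0,0,-0.3,0],[0,0,-1.5,0],[0,0,-4,0],[-1.5,0,-6,2],[-3,0,-8,4],[-4,0,-8.9,6],[-4,0,-8.9,6],[-4,0,-8.9,0],[-4,0,-8.9,0],[-4,0,-8.9,0],[-4,0,-8.9,0]]]'
python3 look.py w3; python3 -c "
from h import *
plan(.4975,.160,.0785,-73.1)"
```

```text
t: 7.85
eef_pos: [0.4872, 0.0642, 0.2953]
ee_rot: [3.142, 0.001, 0.298]
force: [0.6, -0.1, 0.1]
width: 0.0004
gripper_force: 0.0
0.67 ((521.860107421875, 76.10264587402344), (139.96261596679688, 199.58786010742188), 17.014636993408203)
front 48 z 0.0755 [0.4607 0.0574]
back 70 z 0.0757 [0.5831 0.0948]
left 64 z 0.0826 [0.4958 0.1612]
right 63 z 0.0827 [ 0.5479 -0.009 ]
units [ 1.52 -3.55  8.68] turn 18.0
```

```bash
python3 -m crank '[[[0.7,-1.7,0,2],[1.5,-3.5,0,4],[1.5,-3.5,1,6],[1.5,-3.5,2,8],[1.5,-3.5,3,10],[1.5,-3.5,4,12],[1.5,-3.5,5,14],[1.5,-3.5,6,16],[1.5,-3.5,7,18],[1.5,-3.5,7.5,18],[1.5,-3.5,7.5,18]]]'
python3 -c "
from h import *
plan(.497,.159,.0785,-73)"
```

```text
t: 9.32
eef_pos: [0.497, 0.1584, 0.1079]
ee_rot: [3.14, -0.001, -1.271]
force: [0.3, -0.3, 0.2]
width: 0.0004
gripper_force: 0.0
units [-0.02 -0.01  1.18] turn 0.04
```

```bash
python3 -m crank '[[[0,0,0.5,0],[0,0,0.85,0],[0,0,1.0,0],[0,0,1.1,0],[0,0,1.18,0],[0,0,1.26,0],[0,0,1.32,0],[0,0,1.36,0],[0,0,1.36,0]]]'
```

```text
t: 10.45
eef_pos: [0.4976, 0.159, 0.0751]
ee_rot: [-3.141, 0.0, -1.273]
force: [-2.6, 1.9, 6.5]
width: 0.0004
gripper_force: 2.9
```

```bash
python3 -m crank '[[[0,0,-0.3,0],[0,0,-1.2,0],[2,0,-2,0],[4,0,-2,0],[6,0,-2,0],[6.95,0,-1.5,0],[6.95,0,-1.3,0],[6.95,0,-1.3,0]]]'
python3 -c "
from h import *
plan(.5472,-.0072,.0785,-73)"
```

```text
t: 11.45
eef_pos: [0.5477, -0.0075, 0.1068]
ee_rot: [3.141, -0.0, -1.274]
force: [-0.9, 0.8, 0.5]
width: 0.0003
gripper_force: 0.0
units [-0.02  0.01  1.13] turn -0.0
```

```bash
python3 -m crank '[[[0,0,0.5,0],[0,0,0.82,0],[0,0,0.96,0],[0,0,1.06,0],[0,0,1.14,0],[0,0,1.22,0],[0,0,1.28,0],[0,0,1.32,0],[0,0,1.32,0]]]'
python3 -m crank '[[[0,0,-0.3,0],[0,0,-2,0],[-2,0,-4,-2],[-4,2,-6,-4],[-4,3,-7.6,-6],[-4,3,-7.6,-8],[-4,3,-7.6,-10],[-4,3,-7.6,-12],[-4,3,-7.6,-14],[-4,3,-7.6,-16],[-4,3,-7.6,-18],[-4,3,-7.6,-18]]]'
python3 look.py w4
```

```text
t: 12.58
eef_pos: [0.5483, -0.0076, 0.0749]
ee_rot: [-3.141, -0.001, -1.273]
force: [-2.5, -1.5, 9.3]
width: 0.0003
gripper_force: 4.8
t: 14.08
eef_pos: [0.447, 0.0663, 0.2641]
ee_rot: [-3.141, -0.0, 0.296]
force: [-0.5, 1.3, 0.2]
width: 0.0002
gripper_force: 0.0Traceback (most recent call last):
  File "look.py", line 5, in <module>
    m=r[0]['mask']&(d>0)&(P[:,:,2]>.068)&(P[:,:,2]<.095); L=P[m]
      ~^^^
IndexError: list index out of range
```

View pics/w4.png

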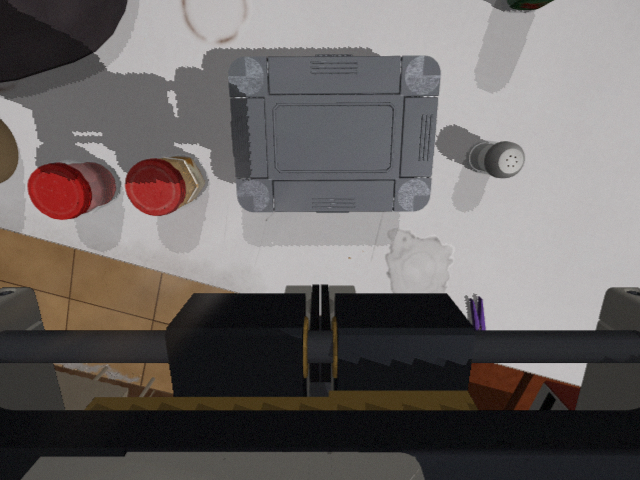

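The front (335,205), back (333,68) and right (426,138) sections look level. The left one (245,138) is dark, so I'll check the depths.

```bash
python3 - <<'E'
from h import *
T=toolT(); im,d=arm.grab_frame('wrist'); P=cloud('wrist',d,T)
for n,(u,v) in dict(back=(333,66),front=(335,205),left=(239,138),left2=(258,138),right=(428,138),mid=(333,138)).items():
    print(n,np.median(P[v-3:v+4,u-2:u+3].reshape(-1,3),0).round(4))
cv2.imwrite('pics/w5.png',cv2.resize(im[30:230,210:460,::-1],(750,600)))
E
```

```text
back [0.5805 0.0943 0.0758]
front [0.4621 0.0552 0.0759]
left [0.4967 0.1604 0.0759]
left2 [0.5018 0.1433 0.0751]
right [ 0.5478 -0.0093  0.0759]
mid [0.5221 0.076  0.0756]
```

View pics/w5.png

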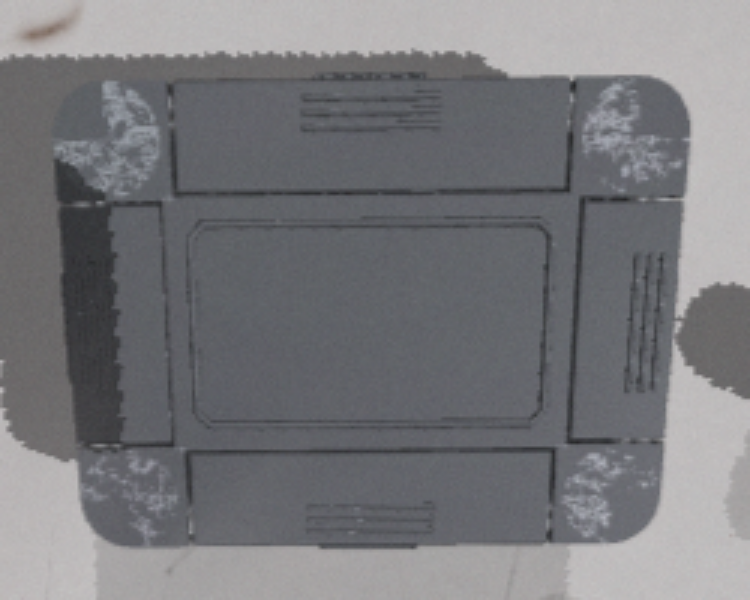

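All four sections are level at about 76 mm. The dark band on the left one is only a shadow, and the box has not moved.

```bash
python3 -c "
from station import arm
print(arm.job_done())"
```

```text
the job is handed in; nothing more can be done
None
```

All four rim sections are clicked shut, measured level with the lid at about 76 mm. The highest push I read was about 11 N, the box and jars looked undisturbed, and I handed the job in at about 14 s.

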